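Press the decal onto a tile and hold it over its frame

TASK

Press the pumpkin decal onto the tile in the green hand press: push the red lever handle down to its stop, then let it come all the way back up. Then take the tile out, carry it over the rolling pin and hold it level about a centimetre above the rim of the blue frame, centred and lined up lengthwise with the recess (either way round), never touching that frame, so that I can check the fit: finish there still holding the tile. Leave the rolling pin, the pumpkin and the glaze jar where they are.

Things in the scene. Friction and masses are not known exactly. Their poses are not given: they have to be found in the camera images.
- press: Green hand-lever press, fixed to the table; base plate 200 x 120 x 15 mm. Origin: on its underside, below the ram. x points from the tile side (front, nearer the robot) back to the column, y to the lever's side, z up. The head over the anvil starts at x = -22 mm (y +-28 mm, z 135 to 210 mm; ram top at 230): the gripper's body must stay in front of it.
- press_anvil (a point): Point on the anvil's top under the pad, 45 mm above the table and the press's origin; same axes. The steel anvil is 36 mm wide (along y), reaches from x = -75 to +12 mm and carries the tile.
- lever (a joint): Angle of the press's lever: 0 = up at rest, 1.0 rad = down on its stop. A spring returns it to 0 within about a second; the handle needs 3 to 12 N down, most at the stop. Hinge: parallel to the press's x axis through y = 42, z = 170 mm of the press's frame; the arm is 150 mm long, points to +y, 0.6 rad above level at 0 and 0.4 rad below level at 1.0.
- lever_grip (a point): Middle of the red handle bar at the lever's end: round, 22 mm thick, 90 mm long, level, parallel to the press's x axis, middle at x = -1 mm of the press's frame; 255 mm above the table at rest, 112 mm at the stop. Push it from above with closed fingers, following its arc in the plane square to the bar. This point's frame turns with the lever.
- pad: Round black rubber pad under the press's ram, 20 mm across, over the press's origin; its underside is 75 mm above the table at rest (20 mm over the tile) and comes down with the lever, pressing the tile's end with a sprung 2 to 6 N. Its origin is 10 mm above its underside.
- tile: White fired ceramic tile 130 x 50 x 10 mm (x, y, z), about 0.14 kg, with an orange pumpkin picture. Origin: centre of the underside. It lies flat on the anvil, its long (x) axis roughly along the press's x axis, its +x end under the pad, its -x end sticking out to the robot's side, so draw it out that way. It overhangs the anvil by 7 mm along both long sides.
- tile_grip (a point): Where to grip the tile from above: 37 mm from its centre towards its free (-x) end, at half its thickness. Grip across the 50 mm width; nearer to the centre the gripper would hit the press's head. The axes are those of the tile.
- blue_frame: Target: flat frame with a blue rim and a cork floor, fixed to the table, 166 x 86 mm outside, 18 mm high; rim 12 mm wide; recess 142 x 62 mm and 10 mm deep. Origin: centre of its underside; x along its length.
- blue_frame_mouth (a point): Centre of the blue frame's recess at the height of the rim's top, 18 mm above the table; x along the frame's length, z up.
- wood_frame: The same frame with a dark wooden rim instead of blue: not the target. It may change places with the blue one. Origin: centre of the underside, x along its length.
- cradle: Plywood cradle 240 x 70 mm, fixed to the table between the press and the frames, its length (x) roughly along the world's x; origin: centre of its underside. It carries the rolling pin.
- rolling_pin: Loose wooden rolling pin, 50 mm thick, 360 mm long with its handles, lying along its x axis in the cradle; origin on the line where it rests, 50 mm above the table; its top is 100 mm above the table. Must stay.
- pumpkin: Loose glazed orange pumpkin ornament, 80 mm across and 105 mm tall, stands beyond the press; origin: centre of its underside. Must stay.
- glaze_jar: Loose blue jar with white cap, 54 mm across and 75 mm tall, stands to the right of the frames; origin: centre of its underside. Must stay.
Mind the look-alikes: they are no part of the job. There is more than one size of the tile; the one meant has the size given above.

How it is judged (in metres and radians):
On the way, in this order (a step that is already met when the one before it is completed fails the run):
1. the lever is pushed down to its stop, pressing the pad on the tile (value of joint lever above 0.94 rad and contact force between pad and tile above 1 N), for 0.1 s.
2. the lever has come back up (value of joint lever below 0.1 rad), for 0.1 s.
3. the tile is carried over the rolling pin (y of tile in the frame of cradle between -0.04 and 0.04 m and height (world z) of tile above 0.1 m), for 0.02 s.
At the end, for the whole second after the job is handed in: The tile is held in the fingers, still, level within 0.12 rad, its underside 3 to 22 mm above the blue frame's rim, its centre within 10 mm of the recess's centre, its length within 0.12 rad of the frame's (either way round), not touching the frame; the lever is back up (under 0.12 rad) (z of tile in the frame of blue_frame_mouth between 0.003 and 0.022 m and horizontal distance between tile and blue_frame_mouth below 0.01 m and angle between the x axis of tile and the x axis of blue_frame_mouth, either way round below 0.12 rad and angle between tile's own z axis and vertical below 0.12 rad and contact force between tile and blue_frame below 0.1 N and contact force between tile and the fingers above 2 N and linear speed of tile below 0.02 m/s and value of joint lever below 0.12 rad); the arm keeps its last pose, push and grip.
It fails at once if the rolling pin is moved by more than 2 cm (distance of rolling_pin from where it was at the start of the episode above 0.02 m).
It fails at once if the pumpkin is moved by more than 2 cm (distance of pumpkin from where it was at the start of the episode above 0.02 m).
It fails at once if the glaze jar is moved by more than 2 cm (distance of glaze_jar from where it was at the start of the episode above 0.02 m).
It fails at once if the tile touches the blue frame (contact force between tile and blue_frame above 0.3 N).
It also fails if it takes over 56 s, if anything falls off the work surface, if the arm or the gripper's body presses on something with over 40 N, if the wrist force passes 120 N, or if a joint passes its speed limit or range.

ROBOT

A 6-joint arm with a two-finger parallel gripper is mounted at the origin on the work surface. World frame = base frame: x ahead of the robot, y to its left, z up, the work surface at z = 0. Lengths are in mm, angles in rad, forces in N, time in s.
With the tool pointing down it reaches from about 400 to 825 mm from the base axis. Payload 7 kg.
Tool frame: the origin (TCP) lies midway between the tips of the shut fingers; the grasp point (between the pads) lies 19 mm behind it (env.grip_depth is the distance from the TCP to the grasp point, in mm); z points along the fingers, x is the direction in which the jaws open and shut, and the axes are right-handed (so a half turn about z gives the same grasp; the last joint's range is limited). The gripper opens to 88 mm and grips with 3 to 60 N. Pads are 19 mm wide; open, the fingers measure 130 mm over their backs; the gripper's body (78 mm by 193 mm) begins 47 mm behind the grasp point.
Start: joints at [-1.012, 0.359, 0.012, 0, -1.224, -0.288], TCP at [180.538, -650.385, 226.561] pointing down, gripper open.
Joint ranges: [-3.07, 3.07], [-1.43, 2.12], [-1.02, 1.25], [-3.03, 1.67], [-3.05, -0], [-3.03, 3.03]. Speed limits (rad/s): [2.39, 2.39, 3.01, 3.14, 3.14, 3.14].

INTERFACE

Orientations are given as a rotation vector (axis times angle).
In Python, from cell import env gives the robot as it stands. The module is installed in compiled form; this text tells all that it offers.
- The arm moves only by the tool play_rows, never from a script. Its argument "series" is a list of rows, each a list of 2 entries, a list of its own where there are three numbers: the shift along the tool's x, y, z in cm, then the turn, a rotation vector about the tool's x, y, z in rad. A call has 1 to 20 rows; each row is the pose to reach, as a shift and turn from the pose commanded when the call began, along the tool's axes at that moment; what a row does not reach only later rows make up. A row lasts 1/8 s, in which the tool goes at most 62.5 mm and 10.7 degrees, less where a joint would pass 70% of its speed; a pose out of reach is approached as far as the arm can. A call with a gripper value outside its range is refused whole. "fingers" is the finger opening in cm, from 0 to 8.76, set as the call begins (left out, the last holds). The fingers move at their own pace and stop on an object; the grip force is fixed at half the most. Time passes only in rows, so rows that repeat a pose let the fingers close. It gives the time, the measured TCP pose, the force and the opening at its end, in the units of the state.
- env.state(): the state, without advancing time (a new reading comes with each control period).
- env.get_image(name): name is "side" or "top"; returns the picture (420x560x3 uint8, red, green, blue); there is no depth.
- env.camera_params(name): a dict with "fov_y" (degrees; the focal length in pixels is half the picture's height over the tangent of half this angle, whatever the lens; pixels are square), "cx", "cy" (the principal point, pixels), "k1" (the pictures are not rectified: a ray, as slopes to the right and down, at radius r is drawn at 1 + k1 r^2 times it, then the intrinsics apply), "camera_from_world" (4x4, takes a point from world to camera coordinates). Camera axes: x right, y up, looking along -z (the intrinsics and any distortion apply to the point x, -y, -z); pixel columns grow to the right and rows downward; lengths in mm; the calibration is good to about 2 mm. A picture is of the moment at which its call begins. camera_params takes no time and is no camera call.
- env.job_done(): hands the job in, once; it reports no verdict.
Trained networks look in the newest picture that a camera, given by its name, has taken for a name from the list of things; names that differ only in an ending like _2 or _b are one class to them, and where a whole thing is asked for, a point or a joint stands for the part that bears it (a point fixed in the world has none). Each returns a list of dicts, best first, with "score" (0 to 1); they miss things now and then, are a little off and sometimes report something else, mostly with a low value. They report only what shows in the picture. A call takes as long as a camera call. They do not tell look-alikes from the thing itself.
- env.trace(camera, thing): "region" (420x560 bool, what is visible of it).
- env.spot_point(camera, thing): "centre" ([x, y, z] in mm, in world coordinates, good to about 4 mm: a listed point, or the origin of a listed thing).
The state is a dict: "time": time; "joint_pos": joint angles; "joint_vel": joint speeds; "tau": joint torques, N m; "ee_pos": TCP position; "ee_rot": TCP orientation; "contact_force": force on the tool from outside, world axes, zero at the start; "wrist_torque": the same for the moment, N m; "finger_gap": finger opening in mm.
Only numpy, scipy, OpenCV 4.12 (cv2) and the standard library are available. Lean on these libraries where they do the work, as an engineer would, in place of code of your own. Each camera call takes 0.05 s, during which the arm holds its last target. There are 200 camera calls.

## Working session

There is one attempt and no reset: what is moved stays moved. The work goes in short steps, Python scripts to look and compute and a tool call to move; the robot and the scene stay as the last step left them, time stands still between calls to the robot, and variables do not carry over. Pictures are saved under pics/ and viewed, about 8 in all and at most 12, crops included, and the job is handed in when it is done.

Besides the shell and the picture viewer there is one more tool, called in YAML: its name, and indented under it one key for each argument. play_rows: Moves the arm, as the interface text tells. Its arguments: {"type":"object","properties":{"series":{"type":"array"},"fingers":{"type":"number"}},"required":["series"]}

```bash
mkdir -p pics
python3 - <<'E'
from cell import env
import cv2
for c in("side","top"):
    cv2.imwrite(f"pics/{c}0.png",env.get_image(c)[:,:,::-1])
    for t in ["press","press_anvil","lever_grip","pad","tile","tile_grip","blue_frame","blue_frame_mouth","wood_frame","cradle","rolling_pin","pumpkin","glaze_jar"]:
        print(c,t,[([round(float(v)) for v in d["centre"]],round(d["score"],2)) for d in env.spot_point(c,t)])
s=env.state();print(s["time"],s["ee_pos"],s["ee_rot"],s["contact_force"],s["finger_gap"])
E
```

```text
side press [([557, 164, 0], 0.71)]
side press_anvil [([556, 160, 42], 0.96)]
side lever_grip [([541, 327, 256], 0.69)]
side pad []
side tile [([358, 643, 3], 0.97), ([509, 151, 44], 0.87)]
side tile_grip [([468, 147, 50], 0.72), ([302, 653, 14], 0.7)]
side blue_frame [([605, -252, 0], 0.87), ([524, -51, -4], 0.42), ([422, -442, 0], 0.37)]
side blue_frame_mouth [([606, -251, 17], 0.6)]
side wood_frame [([451, -225, 0], 0.94), ([540, 325, 254], 0.74), ([520, -47, 51], 0.28)]
side cradle [([526, -50, -2], 0.87), ([423, -441, 2], 0.23)]
side rolling_pin [([520, -50, 54], 0.63)]
side pumpkin [([788, 10, 5], 0.81), ([556, 163, -2], 0.73)]
side glaze_jar [([423, -444, 1], 0.63)]
top press [([559, 163, 1], 0.58), ([557, 161, 46], 0.27)]
top press_anvil [([555, 160, 48], 0.8), ([608, -258, 18], 0.67)]
top lever_grip [([534, 326, 252], 0.7), ([787, 18, 0], 0.22)]
top pad []
top tile [([503, 155, 47], 0.79), ([352, 644, -2], 0.74), ([425, -444, 3], 0.36)]
top tile_grip [([303, 647, 8], 0.92), ([472, 146, 49], 0.68)]
top blue_frame [([608, -256, -3], 0.63)]
top blue_frame_mouth [([609, -254, 17], 0.94)]
top wood_frame [([451, -222, 2], 0.71)]
top cradle [([524, -50, 0], 0.73)]
top rolling_pin [([522, -47, 49], 0.68)]
top pumpkin [([788, 14, 1], 0.65)]
top glaze_jar [([420, -444, 1], 0.59), ([454, -223, 2], 0.4)]
1.4 [ 180.53203171 -650.39862116  226.55752014] [ 1.90130346e+00  2.50092506e+00 -4.66087002e-06] [-0.0878517   0.14605744 -0.41224066] 87.73292603989582
```

View pics/side0.png

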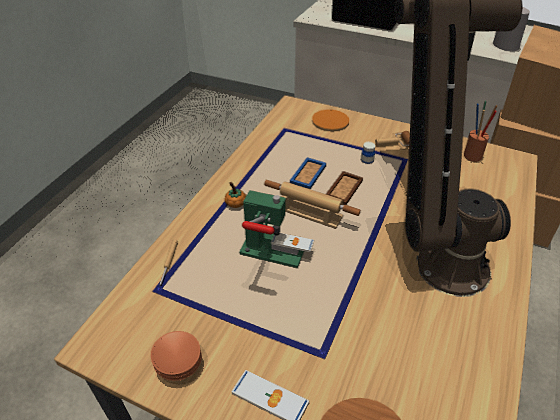

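View pics/top0.png

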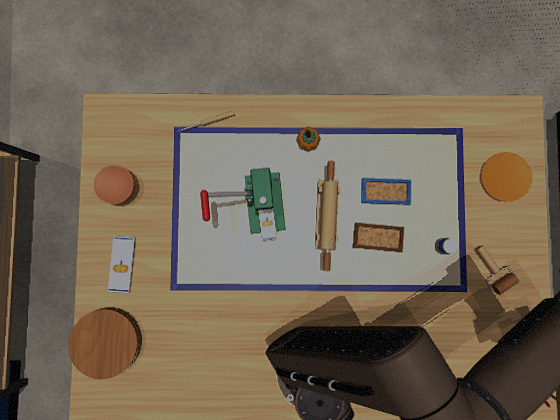

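The top view shows the press at about (265,200), with its lever handle at (205,205). The tile is at (267,225), the pin at (327,210), the blue frame at (386,191) and the wood frame at (378,237). The long tile at (121,265) is the look-alike. Next I measure the yaws from the masks.

```bash
cat > h.py <<'E'
import numpy as np, cv2
from cell import env
def cam(c):
    p=env.camera_params(c); f=210/np.tan(np.radians(p["fov_y"])/2)
    return p,f,np.array(p["camera_from_world"])
def project(c,X):
    p,f,M=cam(c); q=(M[:3,:3]@np.atleast_2d(X).T).T+M[:3,3]
    s=np.c_[q[:,0],-q[:,1]]/-q[:,2:]; s=s*(1+p["k1"]*(s**2).sum(1,keepdims=True))
    return s*f+[p["cx"],p["cy"]]
def back(c,uv,z):
    p,f,M=cam(c); d=(np.atleast_2d(uv)-[p["cx"],p["cy"]])/f; s=d.copy()
    for _ in range(20): s=d/(1+p["k1"]*(s**2).sum(1,keepdims=True))
    r=np.c_[s[:,0],-s[:,1],-np.ones(len(s))]@M[:3,:3]; o=-M[:3,:3].T@M[:3,3]
    return o+r*((z-o[2])/r[:,2])[:,None]
def rect(c,mask,z):
    cs,_=cv2.findContours(mask.astype(np.uint8),cv2.RETR_EXTERNAL,cv2.CHAIN_APPROX_NONE)
    k=max(cs,key=cv2.contourArea)[:,0,:].astype(float)
    P=back(c,k,z)[:,:2].astype(np.float32)
    (x,y),(w,h),a=cv2.minAreaRect(P)
    if w<h: w,h,a=h,w,a+90
    return np.round([x,y,w,h,(a+90)%180-90],1)
E
python3 - <<'E'
from h import *
import cv2
for c in("top","side"):
    env.get_image(c)
    for t,z in(("tile",55),("blue_frame",18),("wood_frame",18),("press",15),("lever_grip",255),("rolling_pin",75),("cradle",40)):
        for d in env.trace(c,t)[:2]:
            print(c,t,round(d["score"],2),d["region"].sum(),rect(c,d["region"],z))
im=env.get_image("top")
cv2.imwrite("pics/c1.png",cv2.resize(im[145:260,180:430,::-1],None,fx=3.2,fy=3.2,interpolation=cv2.INTER_CUBIC))
E
```

```text
top tile 0.82 1269 [360.  626.5 182.4  75.4  -4.2]
top tile 0.6 1279 [ 450.5 -215.4  166.9   86.6   84.3]
top blue_frame 0.83 1235 [ 607.5 -250.2  166.6   89.4   89.5]
top wood_frame 0.76 1317 [ 453.1 -221.1  170.9   91.9   84.8]
top press 0.83 2309 [569.3 240.9 277.3 221.5 -83.6]
top lever_grip 0.55 448 [539.  264.7 149.7  86.5 -89.7]
top rolling_pin 0.94 1340 [521.7 -49.2 364.   50.1  -2.6]
top cradle 0.7 441 [527.8 -20.  236.7  26.9  -4.3]
side tile 0.83 441 [502.5 156.2 125.4  55.6   7.1]
side tile 0.8 2047 [348.2 665.7 182.4  77.4  -3.4]
side blue_frame 0.6 664 [ 603.2 -244.7  180.6   91.1   88.6]
side wood_frame 0.93 656 [ 450.2 -213.4  182.    90.6   85.3]
side press 0.77 2835 [610.3  83.  371.6 204.8 -65.7]
side lever_grip 0.85 337 [540.2 324.3  81.   72.2 -39.6]
side rolling_pin 0.87 1224 [521.9 -47.3 363.1  81.6  -3. ]
side cradle 0.77 832 [508.2 -11.1 220.4  78.2  -1.2]
```

View pics/c1.png

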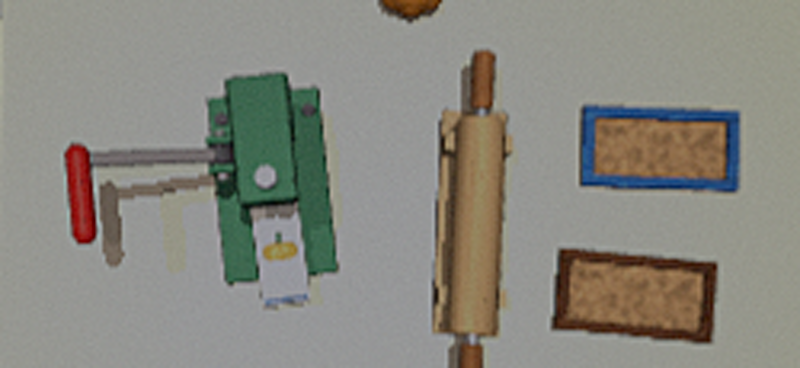

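```bash
cat > fit.py <<'E'
from h import *
def col(c,name):
    im=env.get_image(c); h=cv2.cvtColor(im,cv2.COLOR_RGB2HSV).astype(int); H,S,V=h[...,0],h[...,1],h[...,2]
    return {"blue":(H>95)&(H<125)&(S>110)&(V>70),"red":((H<6)|(H>172))&(S>170)&(V>70),"white":(S<40)&(V>185)}[name]
def near(c,m,X,r):
    u=project(c,X)[0]; yy,xx=np.mgrid[:420,:560]; return m&((xx-u[0])**2+(yy-u[1])**2<r*r)
E
python3 - <<'E'
from fit import *
for c in("top","side"):
    m=near(c,col(c,"blue"),[607,-252,18],42); print(c,"blue",m.sum(),rect(c,m,18))
    m=near(c,col(c,"red"),[538,326,255],40); print(c,"red",m.sum(),rect(c,m,258 if c=="top" else 255))
    m=near(c,col(c,"white"),[480,152,55],22); print(c,"white",m.sum(),rect(c,m,55))
    # mask of tile through trace near right place
    for d in env.trace(c,"tile"):
        r=rect(c,d["region"],55)
        if abs(r[1]-152)<40: print(c,"tile",r)
im=env.get_image("side")
cv2.imwrite("pics/c2.png",cv2.resize(im[140:275,220:360,::-1],None,fx=4.4,fy=4.4,interpolation=cv2.INTER_CUBIC))
E
```

```text
top blue 435 [ 607.6 -251.6  163.9   84.9   88.5]
top red 177 [537.1 324.6  84.6  19.9   6.7]Traceback (most recent call last):
  File "<stdin>", line 5, in <module>
  File "h.py", line 17, in rect
    k=max(cs,key=cv2.contourArea)[:,0,:].astype(float)
      ~~~^^^^^^^^^^^^^^^^^^^^^^^^
ValueError: max() iterable argument is empty
```

```bash
cat > plan.py <<'E'
from h import *
from scipy.spatial.transform import Rotation as R
def plan(*wps):
    """wps: (world xyz mm, tool-x heading deg, tool down) -> shift cm & turn in present tool axes"""
    s=env.state(); R0=R.from_rotvec(s["ee_rot"])
    print("t",round(s["time"],2),"pos",np.round(s["ee_pos"],1),"F",np.round(s["contact_force"],1),"gap",round(s["finger_gap"],1),"heading",np.round(np.degrees(np.arctan2(*R0.as_matrix()[1::-1,0])),2),"j",np.round(s["joint_pos"],2))
    for p,h in wps:
        a=np.radians(h); T=R.from_matrix(np.array([[np.cos(a),np.sin(a),0],[np.sin(a),-np.cos(a),0],[0,0,-1]]).T if 0 else np.c_[[np.cos(a),np.sin(a),0],[np.sin(a),-np.cos(a),0],[0,0,-1]])
        print(p,h,np.round(R0.inv().apply(np.array(p)-s["ee_pos"])/10,2),np.round((R0.inv()*T).as_rotvec(),3))
E
python3 - <<'E'
from fit import *
from plan import plan
for c in("top","side"):
    im=env.get_image(c); h=cv2.cvtColor(im,cv2.COLOR_RGB2HSV).astype(int)
    print(h[tuple(np.round(project(c,[465,147,55])[0][::-1]).astype(int))])
    m=near(c,(h[...,1]<45)&(h[...,2]>(200)),[475,150,55],22)
    print(c,m.sum(), rect(c,m,55) if m.any() else "")
    for d in env.trace(c,"tile"):
        r=rect(c,d["region"],55)
        if abs(r[1]-152)<40: print(c,"tile",r)
plan(((420,-480,340),105.5),((560,-200,340),105.5),((590,50,340),100),((537,322,340),96.7))
E
```

```text
[116  11 156]
top 0 
top tile [493.1 151.3 103.3  50.6   8.1]
[ 48   6 205]
side 203 [489.8 152.9  83.1  47.4   8.3]
side tile [501.  156.5 130.8  58.9   6.8]
t 2.6 pos [ 180.5 -650.4  226.6] F [-0.5 -0.1 -0.3] gap 87.6 heading 105.51 j [-1.01  0.36  0.01  0.   -1.22 -0.29]
(420, -480, 340) 105.5 [ 10.01  27.63 -11.34] [-0. -0.  0.]
(560, -200, 340) 105.5 [ 33.25  48.61 -11.34] [-0. -0.  0.]
(590, 50, 340) 100 [ 56.53  58.19 -11.34] [-0.    -0.     0.096]
(537, 322, 340) 96.7 [ 84.16  60.36 -11.34] [-0.    -0.     0.154]
```

play_rows:
  series:
    - [[10, 27.6, -11.3], [0, 0, 0]]
    - [[10, 27.6, -11.3], [0, 0, 0]]
    - [[10, 27.6, -11.3], [0, 0, 0]]
    - [[10, 27.6, -11.3], [0, 0, 0]]
    - [[10, 27.6, -11.3], [0, 0, 0]]
    - [[10, 27.6, -11.3], [0, 0, 0]]
    - [[33.2, 48.6, -11.3], [0, 0, 0]]
    - [[33.2, 48.6, -11.3], [0, 0, 0]]
    - [[33.2, 48.6, -11.3], [0, 0, 0]]
    - [[33.2, 48.6, -11.3], [0, 0, 0]]
    - [[33.2, 48.6, -11.3], [0, 0, 0]]
    - [[33.2, 48.6, -11.3], [0, 0, 0]]
    - [[56.5, 58.2, -11.3], [0, 0, 0.1]]
    - [[56.5, 58.2, -11.3], [0, 0, 0.1]]
    - [[56.5, 58.2, -11.3], [0, 0, 0.1]]
    - [[56.5, 58.2, -11.3], [0, 0, 0.1]]
    - [[56.5, 58.2, -11.3], [0, 0, 0.1]]
  fingers: 0

```text
time: 4.72
ee_pos: [590.2, 52.0, 338.8]
ee_rot: [-2.02, -2.405, 0.001]
contact_force: [1.0, -0.9, 0.6]
finger_gap: 0.2
```

Run:
```python
from plan import *
o=np.array([557.4,160.5]); yd=np.array([-.1167,.9932]); xd=np.array([.9932,.1167])
w=[]
for q,dz in((0,35),(0,12),(0,6),(.2,8),(.4,8),(.6,8),(.8,8),(.9,8),(1,9),(1,6),(1,2)):
    a=.6-q; p=o-xd+yd*(42+150*np.cos(a)); w.append(((round(p[0],1),round(p[1],1),round(170+150*np.sin(a)+dz,1)),96.7))
plan(*w)
```

```text
t 4.72 pos [590.2  52.  338.8] F [ 1.  -0.9  0.6] gap 0.2 heading 99.97 j [ 0.42  0.17  0.01 -0.   -1.41 -1.81]
(np.float64(537.1), np.float64(325.1), np.float64(289.7)) 96.7 [27.81 -0.5   4.91] [-0.001 -0.     0.057]
(np.float64(537.1), np.float64(325.1), np.float64(266.7)) 96.7 [27.81 -0.5   7.21] [-0.001 -0.     0.057]
(np.float64(537.1), np.float64(325.1), np.float64(260.7)) 96.7 [27.81 -0.5   7.81] [-0.001 -0.     0.057]
(np.float64(535.4), np.float64(339.3), np.float64(236.4)) 96.7 [29.24 -0.42 10.24] [-0.001 -0.     0.057]
(np.float64(534.3), np.float64(348.1), np.float64(207.8)) 96.7 [30.13 -0.37 13.1 ] [-0.001 -0.     0.057]
(np.float64(534.0), np.float64(351.1), np.float64(178.0)) 96.7 [30.43 -0.35 16.08] [-0.001 -0.     0.057]
(np.float64(534.3), np.float64(348.1), np.float64(148.2)) 96.7 [30.13 -0.37 19.06] [-0.001 -0.     0.057]
(np.float64(534.8), np.float64(344.4), np.float64(133.7)) 96.7 [29.75 -0.38 20.51] [-0.001 -0.     0.057]
(np.float64(535.4), np.float64(339.3), np.float64(120.6)) 96.7 [29.24 -0.41 21.82] [-0.001 -0.     0.057]
(np.float64(535.4), np.float64(339.3), np.float64(117.6)) 96.7 [29.24 -0.41 22.12] [-0.001 -0.     0.057]
(np.float64(535.4), np.float64(339.3), np.float64(113.6)) 96.7 [29.24 -0.41 22.52] [-0.001 -0.     0.057]
```

play_rows:
  series:
    - [[27.8, -0.5, 0], [0, 0, 0.057]]
    - [[27.8, -0.5, 0], [0, 0, 0.057]]
    - [[27.8, -0.5, 0], [0, 0, 0.057]]
    - [[27.8, -0.5, 0], [0, 0, 0.057]]
    - [[27.8, -0.5, 2], [0, 0, 0.057]]
    - [[27.8, -0.5, 4.9], [0, 0, 0.057]]
    - [[27.8, -0.5, 6.5], [0, 0, 0.057]]
    - [[27.8, -0.5, 7.4], [0, 0, 0.057]]
    - [[27.8, -0.5, 7.7], [0, 0, 0.057]]
    - [[27.8, -0.5, 7.7], [0, 0, 0.057]]

```text
time: 5.98
ee_pos: [538.5, 322.3, 263.6]
ee_rot: [2.092, 2.343, 0.002]
contact_force: [0.1, -0.8, 0.7]
finger_gap: 0.1
```

Run:
```python
from plan import *
a=env.get_image("side")
cv2.imwrite("pics/s2.png",cv2.resize(a[140:275,200:380,::-1],None,fx=4,fy=4,interpolation=cv2.INTER_CUBIC))
plan()
```

```text
t 6.03 pos [538.5 322.4 263.5] F [ 0.5 -0.9  2.1] gap 0.5 heading 96.5 j [ 0.85  0.26 -0.04  0.   -1.27 -2.31]
```

View pics/s2.png

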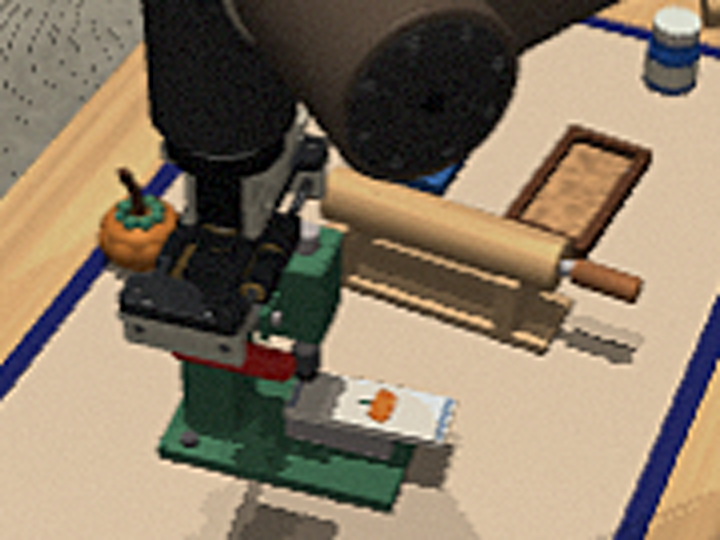

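play_rows:
  series:
    - [[0.8, 0, 1.2], [0, 0, 0]]
    - [[1.4, 0, 2.5], [0, 0, 0]]
    - [[1.9, 0, 3.9], [0, 0, 0]]
    - [[2.3, 0, 5.4], [0, 0, 0]]
    - [[2.5, 0, 6.9], [0, 0, 0]]
    - [[2.6, 0, 8.4], [0, 0, 0]]
    - [[2.5, 0, 9.9], [0, 0, 0]]
    - [[2.3, 0, 11.4], [0, 0, 0]]
    - [[1.9, 0, 12.8], [0, 0, 0]]
    - [[1.5, 0, 14.0], [0, 0, 0]]
    - [[1.5, 0, 14.4], [0, 0, 0]]
    - [[1.5, 0, 14.6], [0, 0, 0]]
    - [[1.5, 0, 14.6], [0, 0, 0]]

```text
time: 7.65
ee_pos: [537.4, 340.5, 121.4]
ee_rot: [2.088, 2.346, 0.011]
contact_force: [-10.8, 0.7, 33.0]
finger_gap: 0.3
```

play_rows:
  series:
    - [[0, 0, -0.4], [0, 0, 0]]
    - [[0.4, 0, -1.5], [0, 0, 0]]
    - [[0.8, 0, -3.2], [0, 0, 0]]
    - [[1, 0, -4.9], [0, 0, 0]]
    - [[1.1, 0, -6.6], [0, 0, 0]]
    - [[1, 0, -8.4], [0, 0, 0]]
    - [[0.7, 0, -10.2], [0, 0, 0]]
    - [[0.3, 0, -12], [0, 0, 0]]
    - [[-0.5, 0, -13.6], [0, 0, 0]]
    - [[-1.2, 0, -15], [0, 0, 0]]
    - [[-1.2, 0, -18], [0, 0, 0]]
    - [[-1.2, 0, -20], [0, 0, 0]]
    - [[-1.2, 0, -20], [0, 0, 0]]

```text
time: 9.28
ee_pos: [538.2, 326.1, 318.4]
ee_rot: [-2.092, -2.344, -0.005]
contact_force: [-0.1, 0.5, -0.0]
finger_gap: 0.5
```

Run:
```python
from fit import *
from plan import plan
for c in("side","top"):
    a=env.get_image(c)
    if c=="side": cv2.imwrite("pics/s3.png",cv2.resize(a[140:275,200:380,::-1],None,fx=4,fy=4,interpolation=cv2.INTER_CUBIC))
    print(c,[(np.round(d["centre"]),d["score"]) for d in env.spot_point(c,"lever_grip")])
    print(c,[(np.round(d["centre"]),d["score"]) for d in env.spot_point(c,"tile_grip")])
    for d in env.trace(c,"tile"):
        r=rect(c,d["region"],55)
        if abs(r[1]-152)<40: print(c,"tile",r)
g=(469,148)
plan(((400,139,325),96.7),((g[0]-20,g[1]-2,200),97.5),((*g,75),97.5),((*g,31),97.5))
```

```text
side [(array([538., 326., 256.]), 0.88)]
side [(array([464., 145.,  51.]), 0.76), (array([301., 652.,  10.]), 0.6)]
side tile [502.9 158.7 133.   62.2   8.2]
top [(array([539., 328., 255.]), 0.66)]
top [(array([468., 150.,  49.]), 0.7)]
top tile [491.8 152.3  98.5  51.3   7.5]
t 9.68 pos [537.5 325.7 315.9] F [ 0.7  0.6 -0.1] gap 0.4 heading 96.52 j [ 0.85  0.24  0.05 -0.   -1.38 -2.31]
(400, 139, 325) 96.7 [-16.99 -15.78  -0.89] [-0.001  0.001 -0.003]
(449, 146, 200) 97.5 [-16.84 -10.83  11.61] [-0.001  0.001 -0.017]
(469, 148, 75) 97.5 [-16.86  -8.8   24.11] [-0.001  0.001 -0.017]
(469, 148, 31) 97.5 [-16.86  -8.8   28.51] [-0.001  0.001 -0.017]
```

View pics/s3.png

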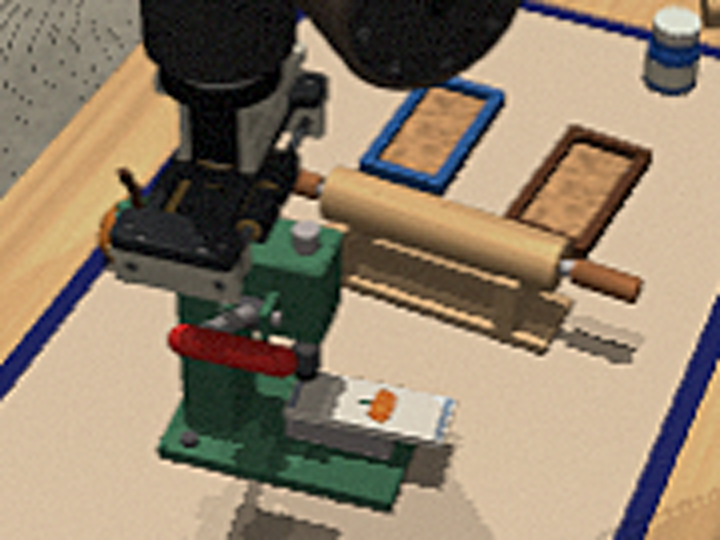

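play_rows:
  series:
    - [[-17, -9, 0], [0, 0, -0.015]]
    - [[-17, -9, 0], [0, 0, -0.015]]
    - [[-17, -9, 0], [0, 0, -0.015]]
    - [[-17, -9, 5], [0, 0, -0.015]]
    - [[-17, -9, 10], [0, 0, -0.015]]
    - [[-17, -9, 15], [0, 0, -0.015]]
    - [[-17, -9, 19], [0, 0, -0.015]]
    - [[-17, -9, 22], [0, 0, -0.015]]
    - [[-17, -9, 24], [0, 0, -0.015]]
    - [[-17, -9, 24], [0, 0, -0.015]]
  fingers: 8.7

```text
time: 10.92
ee_pos: [466.6, 145.9, 75.2]
ee_rot: [-2.074, -2.359, 0.006]
contact_force: [0.3, -0.6, 0.2]
finger_gap: 86.2
```

Run:
```python
from plan import *
a=env.get_image("side")
cv2.imwrite("pics/s4.png",cv2.resize(a[140:275,200:380,::-1],None,fx=4,fy=4,interpolation=cv2.INTER_CUBIC))
plan(((467.5,147.5,31),97.5))
```

```text
t 10.97 pos [467.4 146.5  76.3] F [ 0.5 -0.1  0.1] gap 86.3 heading 97.39 j [ 0.71  0.21 -0.58  0.   -0.77 -2.15]
(467.5, 147.5, 31) 97.5 [0.11 0.03 4.53] [-0.001  0.001 -0.002]
```

View pics/s4.png

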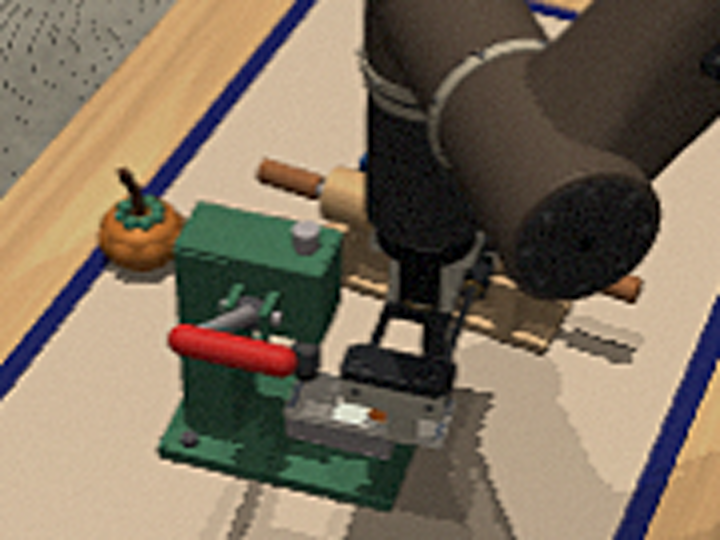

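The fingers straddle the tile above the pumpkin end, clear of the head. I descend and grip.

play_rows:
  series:
    - [[0, 0, 1.5], [0, 0, 0]]
    - [[0, 0, 3], [0, 0, 0]]
    - [[0, 0, 4], [0, 0, 0]]
    - [[0, 0, 4.5], [0, 0, 0]]
    - [[0, 0, 4.5], [0, 0, 0]]
    - [[0, 0, 4.5], [0, 0, 0]]

```text
time: 11.72
ee_pos: [467.9, 146.9, 32.0]
ee_rot: [2.074, 2.36, 0.001]
contact_force: [0.6, -0.3, 0.6]
finger_gap: 87.0
```

play_rows:
  series:
    - [[0, 0, 0], [0, 0, 0]]
    - [[0, 0, 0], [0, 0, 0]]
    - [[0, 0, 0], [0, 0, 0]]
    - [[0, 0, 0], [0, 0, 0]]
    - [[0, 0, 0], [0, 0, 0]]
    - [[0, 0, 0], [0, 0, 0]]
    - [[0, 0, 0], [0, 0, 0]]
    - [[0, 0, 0], [0, 0, 0]]
  fingers: 4

```text
time: 12.72
ee_pos: [467.6, 146.7, 31.6]
ee_rot: [2.074, 2.36, 0.0]
contact_force: [-0.6, 0.3, 1.0]
finger_gap: 49.7
```

play_rows:
  series:
    - [[0, 0, -0.3], [0, 0, 0]]
    - [[0, 0, -0.5], [0, 0, 0]]
    - [[0, -1, -0.5], [0, 0, 0]]
    - [[0, -2, -0.5], [0, 0, 0]]
    - [[0, -3, -0.5], [0, 0, 0]]
    - [[0, -4, -0.5], [0, 0, 0]]
    - [[0, -5, -0.6], [0, 0, 0]]
    - [[0, -6, -0.8], [0, 0, 0]]
    - [[0, -6.5, -1.5], [0, 0, 0]]
    - [[0, -6.5, -3.5], [0, 0, 0]]
    - [[0, -6.5, -6], [0, 0, 0]]
    - [[0, -6.5, -9], [0, 0, 0]]
    - [[0, -6.5, -12], [0, 0, 0]]
    - [[0, -6.5, -15], [0, 0, 0]]
    - [[0, -6.5, -16.5], [0, 0, 0]]
    - [[0, -6.5, -16.5], [0, 0, 0]]

```text
time: 14.72
ee_pos: [403.5, 138.8, 197.9]
ee_rot: [2.074, 2.36, 0.005]
contact_force: [-1.0, 0.4, -2.1]
finger_gap: 50.0
```

Run:
```python
from plan import *
a=env.get_image("side")
cv2.imwrite("pics/s5.png",cv2.resize(a[120:290,220:420,::-1],None,fx=3.5,fy=3.5,interpolation=cv2.INTER_CUBIC))
plan(((430,0,200),97.5),((500,-100,200),97.5),((570,-200,200),130),((606.5,-289,150),179.3),((606.5,-289,60),179.3))
```

```text
t 14.78 pos [403.  138.4 196.9] F [-0.5 -0.1 -2.2] gap 49.9 heading 97.38 j [ 0.8  -0.04 -0.55 -0.   -1.06 -2.24]
(430, 0, 200) 97.5 [-14.07   0.9   -0.33] [ 0.001 -0.001 -0.002]
(500, -100, 200) 97.5 [-24.89   6.56  -0.33] [ 0.001 -0.001 -0.002]
(570, -200, 200) 130 [-35.71  12.22  -0.34] [ 0.001 -0.001 -0.569]
(606.5, -289, 150) 179.3 [-45.01  14.69   4.65] [ 1.00e-03 -0.00e+00 -1.43e+00]
(606.5, -289, 60) 179.3 [-45.02  14.68  13.65] [ 1.00e-03 -0.00e+00 -1.43e+00]
```

View pics/s5.png

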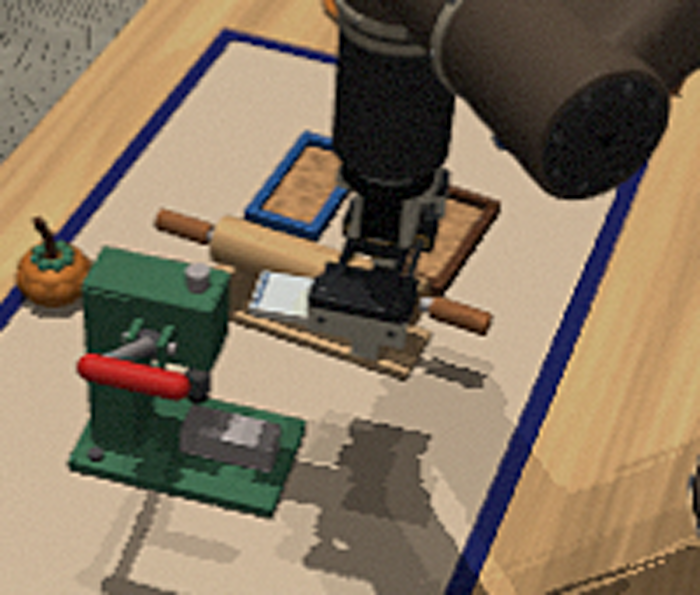

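play_rows:
  series:
    - [[-4, 0.2, -0.3], [0, 0, 0]]
    - [[-9, 0.5, -0.3], [0, 0, 0]]
    - [[-14, 1, -0.3], [0, 0, 0]]
    - [[-18, 3, -0.3], [0, 0, 0]]
    - [[-22, 5, -0.3], [0, 0, 0]]
    - [[-25, 6.6, -0.3], [0, 0, -0.1]]
    - [[-28, 8.2, -0.3], [0, 0, -0.2]]
    - [[-31, 9.8, -0.3], [0, 0, -0.32]]
    - [[-34, 11.4, -0.3], [0, 0, -0.45]]
    - [[-36, 12.2, -0.3], [0, 0, -0.6]]
    - [[-38, 12.8, -0.3], [0, 0, -0.75]]
    - [[-40, 13.4, 0], [0, 0, -0.9]]
    - [[-42, 14, 0.5], [0, 0, -1.05]]
    - [[-43.5, 14.3, 1.5], [0, 0, -1.2]]
    - [[-44.5, 14.6, 3], [0, 0, -1.32]]
    - [[-45, 14.7, 4.2], [0, 0, -1.4]]
    - [[-45, 14.7, 4.7], [0, 0, -1.43]]
    - [[-45, 14.7, 4.7], [0, 0, -1.43]]
    - [[-45, 14.7, 4.7], [0, 0, -1.43]]

```text
time: 17.15
ee_pos: [606.9, -288.9, 150.0]
ee_rot: [0.02, 3.141, -0.0]
contact_force: [0.2, -0.9, -0.4]
finger_gap: 49.2
```

```bash
python3 - <<'E'
from fit import *
from plan import plan
for c in("top","side"):
    a=env.get_image(c); zt=165+10-5+5
    print(c,[(np.round(d["centre"]),round(d["score"],2)) for d in env.spot_point(c,"tile")])
    for d in env.trace(c,"tile"): print("tile",rect(c,d["region"],178),d["score"])
    print(c,[(np.round(d["centre"]),round(d["score"],2)) for d in env.spot_point(c,"blue_frame_mouth")])
    m=near(c,col(c,"blue"),[607,-252,18],42); print(c,"blue",m.sum(),rect(c,m,18) if m.any() else "")
    u=project(c,[607,-252,100])[0].astype(int); y,x=max(u[1]-75,0),max(u[0]-100,0)
    cv2.imwrite(f"pics/f_{c}.png",cv2.resize(a[y:y+150,x:x+200,::-1],None,fx=3,fy=3,interpolation=cv2.INTER_CUBIC))
plan()
E
python3 -c "
import cv2
cv2.imwrite('pics/f6.png',cv2.resize(cv2.hconcat([cv2.resize(cv2.imread('pics/f_top.png'),(600,450)),cv2.resize(cv2.imread('pics/f_side.png'),(600,450))]),(800,300)))"
```

```text
top [(array([356., 640.,  -0.]), 0.67), (array([ 605., -250.,  164.]), 0.46)]
tile [366.1 584.2 166.1  69.1  -3.6] 0.87
tile [ 6.040e+02 -2.522e+02  3.990e+01  3.360e+01  2.000e-01] 0.63
top [(array([ 607., -254.,   16.]), 0.43)]
top blue 0 
side [(array([ 609., -254.,  160.]), 0.81), (array([356., 646.,   4.]), 0.69)]
tile [ 605.2 -236.5  145.3   52.7  -84.7] 0.67
tile [321.1 720.7 165.4  67.4  -3.9] 0.66
side [(array([ 602., -253.,   17.]), 0.64)]
side blue 129 [ 645.4 -205.7   71.8   11.    89.2]
t 17.65 pos [ 606.7 -289.1  149.7] F [-0.4  1.5 -2. ] gap 49.7 heading 179.31 j [-0.16  0.41 -0.1  -0.   -1.07  0.14]
```

View pics/f6.png

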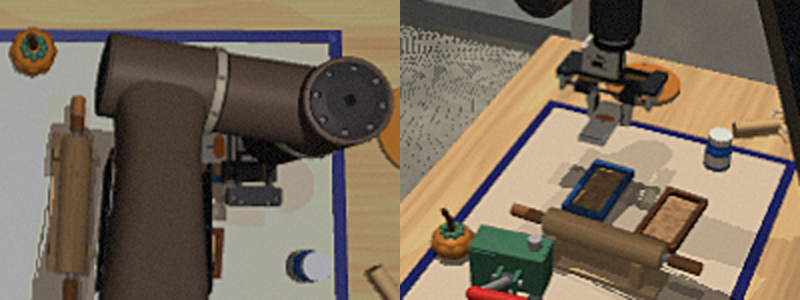

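play_rows:
  series:
    - [[0, 0, 3], [0, 0, 0]]
    - [[0, 0, 6], [0, 0, 0]]
    - [[0, 0, 9], [0, 0, 0]]
    - [[0, 0, 10.5], [0, 0, 0]]
    - [[0, 0, 11], [0, 0, 0]]
    - [[0, 0, 11], [0, 0, 0]]
    - [[0, 0, 11], [0, 0, 0]]

```text
time: 18.52
ee_pos: [607.5, -289.3, 40.9]
ee_rot: [0.019, 3.14, -0.001]
contact_force: [-0.2, -0.8, -0.9]
finger_gap: 49.8
```

Run:
```python
from fit import *
from plan import plan
plan()
s=env.state()["ee_pos"]; zt=s[2]+23.4
for c in("side","top"):
    a=env.get_image(c)
    print(c,[(np.round(d["centre"]),round(d["score"],2)) for d in env.spot_point(c,"tile")])
    for d in env.trace(c,"tile"):
        r=rect(c,d["region"],zt)
        if r[0]>550: print("tile",r,d["score"])
a=env.get_image("side")
C=np.array([606.7,-252]);yaw=np.radians(89.3)
X=np.array([np.cos(yaw),np.sin(yaw)]);Y=np.array([-X[1],X[0]])
Fx=np.array([np.cos(np.radians(88.5)),np.sin(np.radians(88.5))]);Fy=np.array([-Fx[1],Fx[0]])
x,y,k=275,110,7; b=cv2.resize(a[y:y+80,x:x+100,::-1],None,fx=k,fy=k,interpolation=cv2.INTER_CUBIC)
for C0,A,B,l,w,z,cl in((C,X,Y,65,25,zt,(0,255,0)),(np.array([607.5,-252]),Fx,Fy,83,43,18,(255,0,255))):
    P=np.array([[*(C0+A*l*i+B*w*j),z] for i,j in((1,1),(1,-1),(-1,-1),(-1,1))])
    cv2.polylines(b,[np.round(((project("side",P)+.5-[x,y])*k)).astype(np.int32)],True,cl,1)
cv2.imwrite("pics/s7.png",b)
```

```text
t 18.52 pos [ 607.5 -289.3   40.9] F [-0.2 -0.8 -0.9] gap 49.8 heading 179.32 j [-0.16  0.51 -0.2   0.   -0.85  0.14]
side [(array([354., 644.,   5.]), 0.77), (array([ 607., -252.,   52.]), 0.71)]
tile [ 604.3 -244.4  145.    57.   -89.3] 0.62
top [(array([352., 642.,  -4.]), 0.66), (array([ 608., -248.,   58.]), 0.62), (array([519., -45.,  50.]), 0.56), (array([525., -53.,   1.]), 0.25)]
tile [7.79e+02 1.50e+01 7.44e+01 7.01e+01 1.00e-01] 0.55
```

View pics/s7.png

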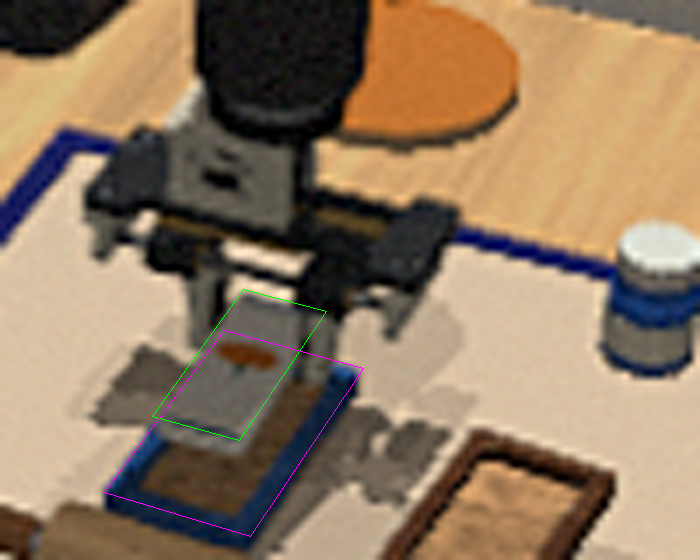

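play_rows:
  series:
    - [[0, 0, 0.7], [0, 0, 0]]
    - [[0, 0, 1.4], [0, 0, 0]]
    - [[0, 0, 1.9], [0, 0, 0]]
    - [[0, 0, 1.9], [0, 0, 0]]
    - [[0, 0, 1.9], [0, 0, 0]]
    - [[0, 0, 1.9], [0, 0, 0]]

```text
time: 19.62
ee_pos: [606.9, -289.1, 20.8]
ee_rot: [0.019, 3.141, -0.0]
contact_force: [0.6, 0.1, -1.7]
finger_gap: 49.7
```

Run:
```python
from fit import *
from plan import plan
plan()
s=env.state()["ee_pos"]; zb=s[2]+13.4
for c in("side","top"):
    print(c,env.get_image(c).shape,[(np.round(d["centre"]),round(d["score"],2)) for d in env.spot_point(c,"tile")])
print([(np.round(d["centre"]),round(d["score"],2)) for d in env.spot_point("side","lever_grip")])
a=env.get_image("side").astype(np.float32)
for _ in range(7): a+=env.get_image("side")
a=(a/8).astype(np.uint8)
x,y,k=285,140,12; b=cv2.resize(a[y:y+50,x:x+60,::-1],None,fx=k,fy=k,interpolation=cv2.INTER_CUBIC)
def draw(P,cl): cv2.polylines(b,[np.round(((project("side",P)+.5-[x,y])*k)).astype(np.int32)],True,cl,1)
Fx=np.array([np.cos(np.radians(88.5)),np.sin(np.radians(88.5))]);Fy=np.array([-Fx[1],Fx[0]]);f=np.array([607.5,-252])
for l,w in((83,43),(71,31)): draw(np.array([[*(f+Fx*l*i+Fy*w*j),18] for i,j in((1,1),(1,-1),(-1,-1),(-1,1))]),(255,0,255))
g=s[:2]; t=np.radians(89.3);X=np.array([np.cos(t),np.sin(t)]);Y=np.array([-X[1],X[0]])
for pitch,cl in((0,(0,255,0)),(-.1,(0,255,255))):
  for dz in(0,10):
    P=[[*(g+X*l+Y*w),zb+dz+pitch*l] for l,w in((102,25),(102,-25),(-28,-25),(-28,25))]
    draw(np.array(P),cl)
cv2.imwrite("pics/s8.png",b)
```

```text
t 19.62 pos [ 606.9 -289.1   20.8] F [ 0.6  0.1 -1.7] gap 49.7 heading 179.32 j [-0.16  0.53 -0.22  0.   -0.82  0.14]
side (420, 560, 3) [(array([ 606., -255.,   30.]), 0.81), (array([356., 644.,   5.]), 0.66)]
top (420, 560, 3) [(array([356., 642.,  -0.]), 0.92), (array([ 605., -252.,   34.]), 0.45)]
[(array([538., 328., 258.]), 0.58)]
```

View pics/s8.png

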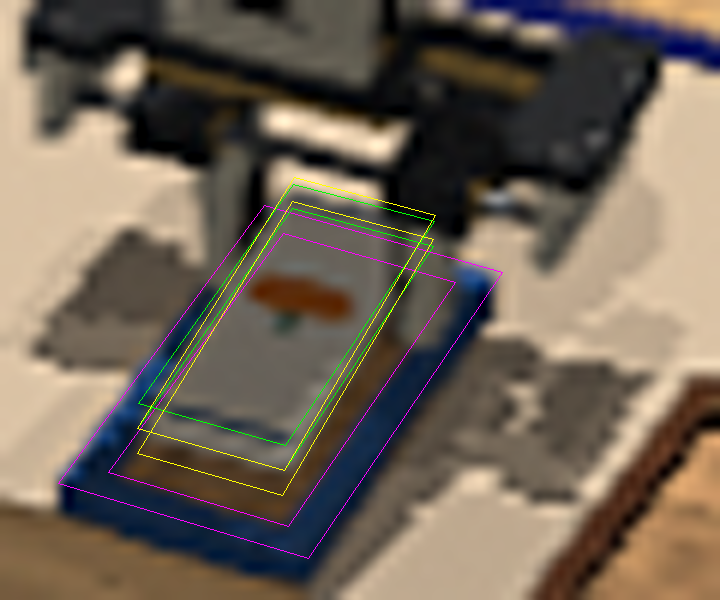

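Run:
```python
from fit import *
from scipy.optimize import differential_evolution as DE
a=sum(env.get_image("side").astype(np.float32) for _ in range(6))/6
x,y,k=285,140,8; b=cv2.resize(a[y:y+50,x:x+60],None,fx=k,fy=k,interpolation=cv2.INTER_CUBIC).clip(0,255).astype(np.uint8)
h=cv2.cvtColor(b,cv2.COLOR_RGB2HSV).astype(int); r0,r1=int(215*k/12),int(520*k/12)
blue=(h[...,0]>95)&(h[...,0]<125)&(h[...,1]>110)
gray=(h[...,1]<60)
for c,z in((gray,0),): pass
yy,xx=np.mgrid[:b.shape[0],:b.shape[1]]
roi=(yy>300*k/12)&(yy<520*k/12)&(xx>130*k/12)&(xx<340*k/12)&~((xx>340*k/12-40))|0==1
roi=(yy>300*k/12)&(yy<520*k/12)&(xx>120*k/12)&(xx<350*k/12)
n,lab,st,_=cv2.connectedComponentsWithStats((gray&roi).astype(np.uint8)); i=1+np.argmax(st[1:,4]); m=lab==i
o=b.copy(); cs,_=cv2.findContours(m.astype(np.uint8),0,2); cv2.drawContours(o,cs,-1,(0,255,0),1)
def ren(v):
    dx,dy,p=v; t=np.radians(89.3);X=np.array([np.cos(t),np.sin(t)]);Y=np.array([-X[1],X[0]]); g=np.array([606.9+dx,-289.1+dy])
    P=np.array([[*(g+X*l+Y*w),34.2+dz-p*l] for l in(102,-28) for w in(25,-25) for dz in(0,10)])
    q=cv2.convexHull(np.round((project("side",P)+.5-[x,y])*k).astype(np.int32)); M=np.zeros(m.shape,np.uint8); cv2.fillConvexPoly(M,q,1); return (M>0)&roi
def cost(v): M=ren(v); return (M^m).sum()/m.sum()
for p in(0,.05,.1):
    r=DE(lambda v:cost([*v,p]),[(-12,12),(-12,12)],seed=1,maxiter=25); print(p,np.round(r.x,1),round(r.fun,3))
M=ren([0,0,0]); cs,_=cv2.findContours(M.astype(np.uint8),0,2); cv2.drawContours(o,cs,-1,(255,0,0),1)
# blue frame the same way: near part of rim silhouette
f=cv2.resize(o[int(180*k/12):,:],None,fx=1.6,fy=1.6); cv2.imwrite("pics/s9.png",f[:,:,::-1])
```

```text
0 [-2.4  0.8] 0.163
0.05 [-0.3 -5.3] 0.154
0.1 [  1.6 -11.4] 0.155
```

View pics/s9.png

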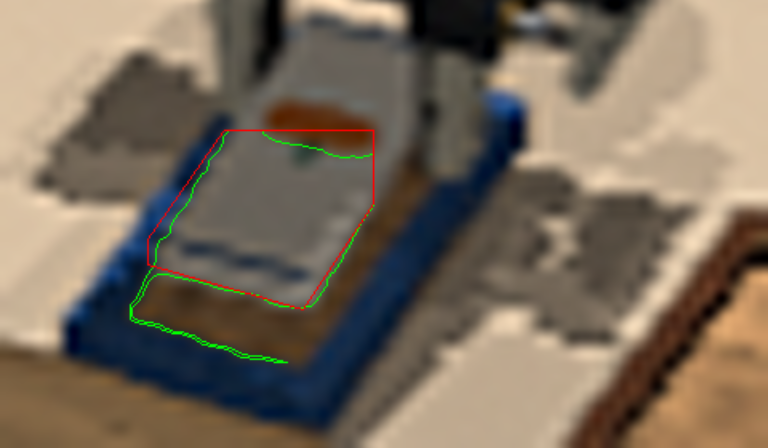

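The outline predicted for a level, centred tile matches the tile's near and right edges in the picture, and the lever is back up. I'm handing it in.

Run:
```python
from plan import *
plan(); env.job_done()
```

```text
t 20.57 pos [ 606.7 -289.1   20.6] F [-0.1  0.  -2.3] gap 49.6 heading 179.31 j [-0.16  0.53 -0.22  0.   -0.82  0.14]
the job is handed in; nothing more can be done
```

I pressed the decal, carried the tile over the rolling pin and handed the job in at 20.6 s with the tile held over the blue frame.

**Pressing:** I pushed the lever along its arc to the stop, with 33 N on the fingers at the bottom. It then came all the way back up: the networks place the handle at 255–258 mm, and the rest height is 255 mm. I could not measure the pad's force on the tile directly.

**Carrying:** I gripped the tile near its free end, drew it out towards the robot and crossed the pin with the underside at about 210 mm.

**Last checks:**

| Check | Result |
|---|---|
| Finger opening | 49.6 mm, tile still held |
| Tile centre against recess centre | about (607, -252) mm against (607.5, -252) mm |
| Alignment with the frame | within about 0.8°, taking the tile as lined up with the fingers |
| Underside above the rim | about 16 mm |

The underside is higher than the centimetre you asked for. Any lower and the fingertips would have come down to the rim.

**Where the checks disagreed:**
- **Position:** the networks put the tile's centre 2–4 mm off, at (606, -255) and (605, -252) mm. They put the underside 12–16 mm above the rim.
- **Level:** the outline drawn for a level tile matched its near and right edges but missed the left edge by 2–3 mm. The numerical fit could not tell level from a droop of up to 0.1 rad, so level rests on the outline and the firm grip.

The force readings and pictures showed no sign of touching the frame. I had no contact with the pin, pumpkin or jar; in the last pictures showing each of them they stood in place.

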